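Hold a charger bay open for a cell

ROBOT

A 7-joint arm with a two-finger parallel gripper is mounted at the origin on a cart in front of the work surface, level with it; the furniture and walls round the work are solid. World frame = base frame: x ahead of the robot, y to its left, z up, the work surface at z = 0. Lengths are in m, angles in rad, forces in N, time in s.
With the tool pointing down it reaches from about 0.35 to 0.9 m from the base axis. Payload 8.1 kg.
Tool frame: the origin (TCP) lies at the very end of the fingers, on their centre line; the grasp point (between the pads) lies 19 mm behind it (arm.tcp_to_grasp is the z of the grasp point in the tool frame, in m); z points along the fingers, y is the line along which they close (so a half turn about z gives the same grasp; the last joint's range is limited). The gripper opens to 92 mm and grips with 3 to 60 N. Pads are 19 mm wide; open, the fingers measure 130 mm over their backs; the gripper's body (75 mm by 190 mm) begins 47 mm behind the grasp point.
Start: joints at [1.161, 0.434, 0.025, 1.573, -0.012, 1.134, -0.075], TCP at [0.189, -0.596, 0.227] pointing down, gripper open.
Joint ranges: [-2.62, 2.62], [-0.44, 2.09], [-1.27, 1.32], [0.08, 2.57], [-1.32, 4.46], [0.12, 2], [-2.74, 2.74]. Speed limits (rad/s): [2.22, 2.22, 3.01, 3.01, 3.14, 3.14, 3.14].

INTERFACE

Orientations are given as a rotation vector (axis times angle).
In Python, from cell import readout, vision, sign_off, arm gives the robot as it stands. The module is installed in compiled form; this text tells all that it offers.
- The arm moves only by the shell command python3 -m creep 'ROWS' [FORCE]. ROWS is JSON, a list of rows, each a list of 5 numbers: the shift along the tool's x, y, z in units of 4 cm (1.0 is 4 cm), then the turn about the tool's z in units of 4 degrees (1.0 is 4 degrees), then the opening, from 0 (shut) to 1 (fully open). A call has 1 to 12 rows; each row shifts and turns the commanded pose from where the row before left it, along the tool's axes as they then stand; what a row does not reach is not made up. A row lasts 1/8 s, in which the tool goes at most 62.5 mm and 10.7 degrees, less where a joint would pass 70% of its speed; a pose out of reach is approached as far as the arm can. A call with a number of a shift or a turn outside -1 to 1 is refused whole. A call with a gripper value outside its range is refused whole. The fingers move at their own pace and stop on an object; FORCE is the grip in N (left out, the last holds). Time passes only in rows, so rows that do not move let the fingers close. It gives the time, the measured TCP pose, the force, the opening and the grip force at its end, in the units of the state.
- readout.observe(): the state, without advancing time (a new reading comes with each control period).
- vision.get_image(name): name is "side" or "top" or "wrist"; returns a dict with "pixels" (420x560x3 uint8, blue, green, red), "z_map" (420x560 float32, m along the optical axis (not along the pixel's ray), 0 where there is no reading), "camera_matrix" (3x3 intrinsics, pixels), "position" and "rotation" of the camera in the world. Camera axes: x right, y up, looking along -z (the intrinsics and any distortion apply to the point x, -y, -z); pixel columns grow to the right and rows downward; lengths in m; the calibration is good to about 2 mm. The wrist camera is an equidistant fisheye: a pixel r from the principal point sees the ray r / f radians off the axis. A picture is of the moment at which its call begins.
- sign_off(): hands the job in; it is judged then, once.
The state is a dict: "clock": time; "joints": joint angles; "dq": joint speeds; "joint_efforts": joint torques, N m; "position": TCP position; "ee_rot": TCP orientation; "force": force on the tool from outside, world axes, zero at the start; "ft_torque": the same for the moment, N m; "width": opening from 0.0 (shut) to 1.0 (fully open); "gripper_force": force on a finger pad.
Only numpy, scipy, OpenCV 4.12 (cv2) and the standard library are available. Lean on these libraries where they do the work, as an engineer would, in place of code of your own. Each camera call takes 0.05 s, during which the arm holds its last target. There are 200 camera calls.

TASK

Help me load the cell charger: slide the flat cover off the empty right-hand bay until it is fully home over the left-hand bay, where a cell is already charging. Then pull the empty bay's spring-return slide straight out until the front edge of its handle is level with the orange mark beside it, and keep it there so that I can drop the next cell in: finish while still gripping the slide at the mark. Leave the other slide, the loose cell, the torch and the car key where they are.

Things in the scene. Friction and masses are not known exactly. Their poses are not given: they have to be found in the camera images.
- cell_charger: black two-bay cell charger stuck to the worktop (fixed), 158 (x) x 118 (y) mm, flat deck 34 mm high. Origin: centre of its underside; x points from the slides' handles, at the end nearer the robot, to the contact end, y left, z up. Bays: troughs 20 mm wide along x at y = +25 mm (left, a cell in it, flush) and y = -25 mm (right, empty). Cover rails 6.5 mm high along y at x = +1 and +75 mm
- cover (a joint): flat blue-grey cover plate (68 x 46 x 3 mm, top 39 mm above the worktop) that slides along the charger's y between the two cover rails; value in m: 0 = right over the right bay, 0.05 = fully home over the left bay (end stop); it stays where it is left, friction about 1 to 2 N
- cover_grip (a point): middle of the cover's upright grip rib; the rib is 36 mm long along the charger's x, 10 mm thick along its y, and stands from 39 to 53 mm above the worktop; this point is 47 mm above the worktop. It moves with the cover
- bay_slide (a joint): spring-return slide of the empty right bay; value in m: 0 = in, where the spring pulls it, growing as it is pulled out along the charger's -x; its handle's front edge is level with the orange mark at 0.028; end stop at 0.044. Spring pull about 3 N at 0 and 6.5 N at the mark
- slide_grip (a point): middle of the light-grey upright cross-bar handle by which the right-bay slide is pulled: 28 mm wide along the charger's y, 10 mm thick along its x, from 35 to 52 mm above the worktop; bare deck before and behind it (behind it 17 mm to the front cover rail when the slide is in); this point is 45 mm above the worktop and moves with the slide
- slide_index (a point): middle of the front edge of the right-bay slide's handle, at deck height (34 mm), 5 mm in front (charger's -x) of the handle's middle; moves with the slide
- mark (a point): point on the line of the orange mark of the right bay (charger x = -57 mm), over the middle of the trough at deck height; the front edge of the handle belongs level with it along the charger's x. The orange lines are painted on the deck either side of the trough; the shorter white ones, 12.5 mm further out, are for longer cells and not used here
- other_slide (a joint): the same kind of slide in the left bay, clamping the cell that is charging, its handle 50 mm to the left of the right one and about 26 mm further out than the right one when that is in; value in m, 0 = clamping the cell; leave it
- cell_next: loose red and white AA cell, 15 mm thick, 50 mm long, lying on the worktop to the right of the charger; origin on its underside; leave it
- torch: loose white wand torch, 37 x 175 x 27 mm, lying on the worktop to the left of the charger; origin in the middle of its underside; leave it
- key: loose black car key, 42 x 126 x 16 mm, lying behind the charger; origin in the middle of its underside; leave it

How it is judged:
By the outcome, as a careful person would: the job done as asked, in the order asked, and still so for the second after the job is handed in, while the arm keeps its last pose, push and grip.
It also fails if it takes over 43 s, if anything falls off the work surface, if the arm or the gripper's body presses on something with over 40 N, if the wrist force passes 120 N, or if a joint passes its speed limit or range.

## Working session

There is one attempt and no reset: what is moved stays moved. The work goes in short steps, Python scripts to look and compute and a shell command to move; the robot and the scene stay as the last step left them, time stands still between calls to the robot, and variables do not carry over. Pictures are saved under pics/ and viewed, at most 10 in all, crops included, and the job is handed in when it is done.

```bash
mkdir -p pics; cat > h.py <<'E'
import numpy as np, cv2
from cell import readout, vision, arm
def grab(n,f=None):
    d=vision.get_image(n)
    if f: cv2.imwrite('pics/'+f,d['pixels'])
    return d
def world(d,u,v,z=None):
    """pixel -> world by depth, or by plane z if given (pinhole)"""
    K=d['camera_matrix']; R=np.array(d['rotation']); p=np.array(d['position'])
    if R.ndim==1: R=cv2.Rodrigues(R)[0]
    r=np.array([(u-K[0,2])/K[0,0],-(v-K[1,2])/K[1,1],-1.0]); w=R@r
    s=d['z_map'][int(round(v)),int(round(u))] if z is None else (z-p[2])/w[2]
    return p+s*w
E
python3 - <<'E'
from h import *
import pickle
for n in('top','side'):
    d=grab(n,n+'1.png'); pickle.dump(d,open(n+'1.pkl','wb'));print(n,d['camera_matrix'],d['position'],d['rotation'],d.keys())
print(readout.observe(),arm.tcp_to_grasp)
E
```

```text
top [[447.92784934   0.         276.76033414]
 [  0.         447.92784934 213.24231521]
 [  0.           0.           1.        ]] [0.50289627 0.12761394 0.92670867] [ 0.03854708 -0.06073353 -1.55262518] dict_keys(['pixels', 'z_map', 'camera_matrix', 'position', 'rotation'])
side [[542.03399194   0.         279.18958411]
 [  0.         542.03399194 204.66285794]
 [  0.           0.           1.        ]] [ 0.47664619 -0.62262391  0.4916121 ] [ 1.06235132 -0.06393077 -0.07920513] dict_keys(['pixels', 'z_map', 'camera_matrix', 'position', 'rotation'])
{'clock': 0.1, 'joints': array([ 1.16136354,  0.43514396,  0.02500066,  1.57400877, -0.01160555,
        1.13402097, -0.07510631]), 'dq': array([-0.00188441, -0.00156211, -0.00069714,  0.0006583 , -0.00111379,
       -0.0007385 ,  0.00053834]), 'joint_efforts': array([ 3.51181901e-03, -6.69127607e+01,  9.88490582e-01, -3.15145898e+01,
       -6.04175753e-02,  3.72895680e-02,  4.48328001e-05]), 'position': array([ 0.18856947, -0.59538338,  0.22602855]), 'ee_rot': array([-3.10334314e+00, -4.79711408e-01,  5.54806427e-04]), 'force': array([ 0.44743348, -0.41876746, -0.18996328]), 'ft_torque': array([ 0.02907797,  0.0105349 , -0.02564972]), 'gripper_force': 0.0, 'width': 0.9975840747560215} -0.0188
```

View pics/top1.png

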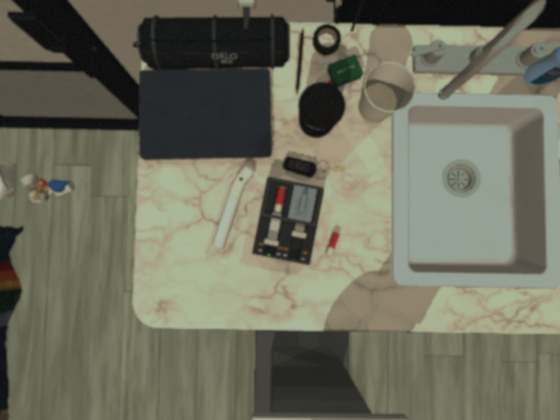

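The top view shows the charger centred at about (288,220), with the cover at (303,203) and handles near (272,238) and (299,231). I'll enlarge this area.

```bash
python3 - <<'E'
import cv2
im=cv2.imread('pics/top1.png')[160:275,230:350]
im=cv2.convertScaleAbs(im,alpha=1.5)
cv2.imwrite('pics/c1.png',cv2.resize(im,None,fx=5,fy=5,interpolation=cv2.INTER_CUBIC))
E
```

```text
(no output)
```

View pics/c1.png

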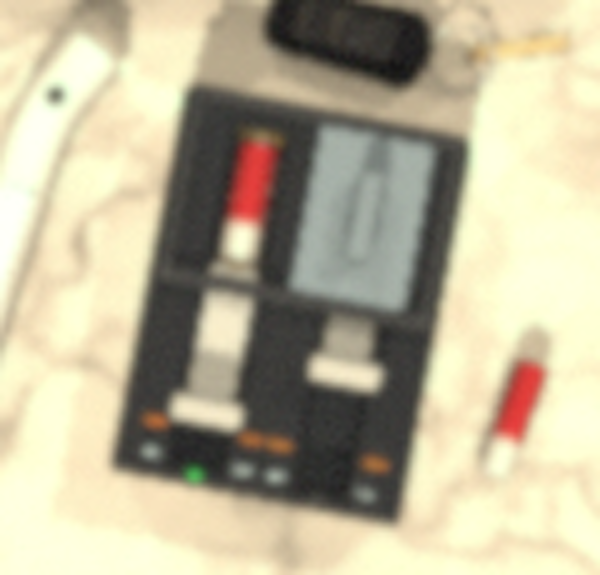

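View pics/side1.png

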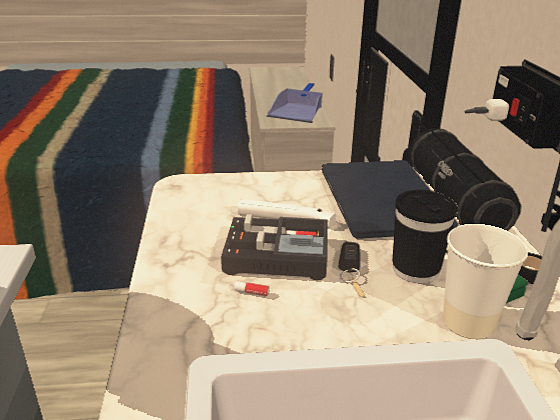

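The crop shows the deck corners at (190,88), (468,140), (397,522) and (115,465). The rib is at (366,215), the right handle at (345,374) and the orange mark at (375,464). The side view confirms the layout.

```bash
python3 - <<'E'
from h import *
import pickle
d=pickle.load(open('top1.pkl','rb'))
P=lambda u,v,z:world(d,u/5+230-.4,v/5+160-.4,z)
C=[P(190,88,.034),P(468,140,.034),P(397,522,.034),P(115,465,.034)]
M=np.array([[79,59],[79,-59],[-79,-59],[-79,59]])/1000
W=np.array(C)[:,:2]
print(np.linalg.norm(W-np.roll(W,1,0),axis=1))
c=W.mean(0);z=(W-c)@[1,-1j**1] if 0 else (W-c)[:,0]+1j*(W-c)[:,1]
a=np.angle((z*np.conj(M[:,0]+1j*M[:,1])).sum()); print('centre',c,'yaw',a,np.degrees(a))
R=np.array([[np.cos(a),-np.sin(a)],[np.sin(a),np.cos(a)]])
for n,u,v,zz in[('rib',366,215,.053),('handle',345,370,.052),('mark',375,464,.034),('ohandle',207,412,.052)]:
    p=P(u,v,zz);print(n,p,'local',R.T@(p[:2]-c),world(d,u/5+229.6,v/5+159.6)[2])
s=readout.observe();T=cv2.Rodrigues(s['ee_rot'])[0];print(T)
for x in[(.038,-.025),(-.024,-.025)]:print(c+R@x)
g=c+R@[.038,-.025]
print('delta tool',T.T@(np.array([*g,.2])-s['position'])/.04)
print('charger axes in tool: x',T.T@[*R[:,0],0],'y',T.T@[*R[:,1],0])
E
```

```text
[0.1536384  0.11354341 0.15534166 0.11421316]
centre [0.54626459 0.0924964 ] yaw -0.1744250576122931 -9.993819642510626
rib [0.58024728 0.06505454 0.053     ] local [ 0.03822937 -0.02112805] 0.05273219236039439
handle [0.51944343 0.07237467 0.052     ] local [-0.02292222 -0.02447101] 0.05160574453383182
mark [0.48265307 0.05877806 0.034     ] local [-0.05679476 -0.04424598] 0.03352697200534227
ohandle [0.50215566 0.12596343 0.052     ] local [-0.04924757  0.02530447] 0.050279322468939625
[[ 9.53325940e-01  3.01942604e-01 -5.61812288e-04]
 [ 3.01943096e-01 -9.53325034e-01  1.32138619e-03]
 [-1.36606932e-04 -1.42934708e-03 -9.99998969e-01]]
[0.57934944 0.06128114]
[0.5182902  0.07204075]
delta tool [ 14.27048919 -12.69961014   0.66691717]
charger axes in tool: x [ 8.86460835e-01  4.62802955e-01 -7.82603551e-04] y [ 0.4628036  -0.88646003  0.00120384]
```

```bash
python3 -m creep '[[0.4,-0.4,0,1,1],[0.7,-0.7,0,1,1],[0.6,-0.75,0,1,0.6],[0.5,-0.8,0,1,0.6],[0.5,-0.8,0,1,0.6],[0.4,-0.9,0,1,0.6],[0.35,-0.9,0,0.9,0.6],[0.35,-0.9,0,0,0.6],[0.35,-0.9,0,0,0.6],[0.35,-0.9,0,0,0.6],[0.35,-0.9,0,0,0.6],[0.35,-0.9,0,0,0.6]]' 30
cat > go.py <<'E'
import sys
from h import *
# residual to charger-local target (x,y) and TCP height z, in tool units
c=np.array([0.54626,0.09250]);a=-0.17443
R=np.array([[np.cos(a),-np.sin(a)],[np.sin(a),np.cos(a)]])
def rep(x,y,z):
    s=readout.observe();T=cv2.Rodrigues(s['ee_rot'])[0]
    l=R.T@(s['position'][:2]-c)
    print('t',s['clock'],'local',l,s['position'][2],'yaw-rel deg',np.degrees(np.arctan2(T[1,0],T[0,0])-a),'F',s['force'],'w',s['width'],s['gripper_force'],'j7',s['joints'][6])
    print('units',T.T@(np.array([*(c+R@[x,y]),z])-s['position'])/.04)
if __name__=='__main__': rep(*map(float,sys.argv[1:4]))
E
python3 go.py .038 -.021 .15
```

```text
clock: 1.6
position: [0.4104, -0.2063, 0.2266]
ee_rot: [-3.13, 0.275, 0.001]
force: [0.2, -1.0, 0.7]
width: 0.6
gripper_force: 0.0
t 1.6 local [-0.08193047 -0.3178624 ] 0.2265810517937248 yaw-rel deg -0.036872301108467904 F [ 0.16880099 -0.97773073  0.6615381 ] w 0.5996680207787377 0.0 j7 -1.4262417081777048
units [ 2.99416445 -7.4235234   1.91332646]
```

```bash
python3 -m creep '[[0.3,-0.8,0.1,0,0.6],[0.35,-0.9,0.2,0,0.5],[0.35,-0.9,0.2,0,0.5],[0.35,-0.9,0.2,0,0.5],[0.35,-0.9,0.2,0,0.5],[0.35,-0.9,0.3,0,0.5],[0.35,-0.9,0.3,0,0.5],[0.3,-0.7,0.3,0,0.5],[0.3,-0.5,0.1,0,0.5],[0,0,0,0,0.5],[0,0,0,0,0.5]]'
python3 go.py .038 -.021 .043
python3 - <<'E'
from h import *
import pickle
d=grab('wrist');pickle.dump(d,open('w1.pkl','wb'));print(d['camera_matrix'],d['position'],d['rotation'])
cv2.imwrite('pics/w1.png',cv2.convertScaleAbs(d['pixels'],alpha=1.4))
E
```

```text
clock: 2.98
position: [0.5796, 0.0619, 0.1509]
ee_rot: [3.129, -0.276, -0.0]
force: [0.5, -1.1, 0.5]
width: 0.505
gripper_force: 0.0
t 2.975 local [ 0.03818402 -0.02439194] 0.1508902654964826 yaw-rel deg -0.0945128116286663 F [ 0.5257964  -1.07298187  0.48202128] w 0.5046896603938329 0.0 j7 -2.0684677209938673
units [-0.004516  -0.0870581  2.6971848]
[[325.1922621    0.         275.99026895]
 [  0.         325.1922621  205.00846833]
 [  0.           0.           1.        ]] [0.64548877 0.04974333 0.3091089 ] [-0.18462092  0.2188945  -1.7366045 ]
```

View pics/w1.png

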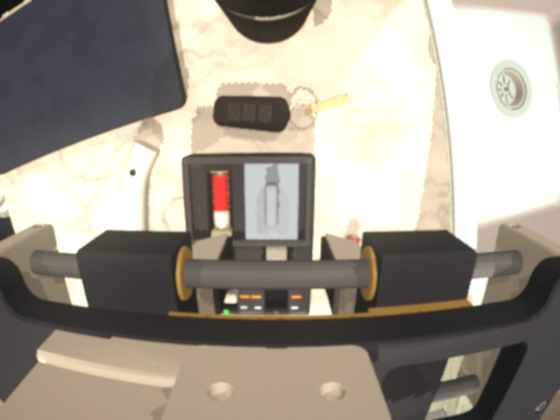

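The wrist view shows the rib at (271,203), the cover spanning columns 243–300, the deck's far corners at (183,157) and (314,155), and the handle hidden under the gripper.

```bash
cat >> h.py <<'E'
def fish(d,u,v,z):
    K=d['camera_matrix'];q=np.array([u-K[0,2],v-K[1,2]])/K[0,0];t=np.hypot(*q)
    w=cv2.Rodrigues(np.array(d['rotation']))[0]@np.array([q[0]/t*np.sin(t),-q[1]/t*np.sin(t),-np.cos(t)])
    p=np.array(d['position']);return p+(z-p[2])/w[2]*w
E
python3 - <<'E'
from h import *
from go import R,c
import pickle
d=pickle.load(open('w1.pkl','rb'))
for n,u,v,z in[('rib',271.5,203,.053),('ribtop',271,180,.053),('ribbot',271,226,.053),('FL',183,157,.034),('FR',314,155,.034),('covL',244,164,.039),('covR',299,164,.039)]:
    p=fish(d,u,v,z);print(n,p,R.T@(p[:2]-c))
E
```

```text
rib [0.58297062 0.06434852 0.053     ] [ 0.04103916 -0.02135329]
ribtop [0.6016843  0.06136798 0.053     ] [ 0.05998613 -0.0210409 ]
ribbot [0.5637285  0.06826413 0.053     ] [ 0.02140949 -0.0208365 ]
FL [0.63253475 0.13403423 0.034     ] [0.07775745 0.05587668]
FR [0.61343693 0.02237673 0.034     ] [ 0.07832723 -0.05740085]
covL [0.61674057 0.08184278 0.039     ] [0.0712606  0.00173618]
covR [0.60862342 0.03652621 0.039     ] [ 0.07113116 -0.04430145]
```

```bash
python3 -m creep '[[0.04,-0.1,0.5,0,0.5],[0,0,0.7,0,0.5],[0,0,0.7,0,0.5],[0,0,0.5,0,0.5],[0,0,0.3,0,0.5],[0,0,0,0,0.1],[0,0,0,0,0],[0,0,0,0,0],[0,0,0,0,0],[0,0,0,0,0]]' 25
python3 go.py .039 .029 .043
```

```text
clock: 4.28
position: [0.5824, 0.0667, 0.0432]
ee_rot: [3.13, -0.275, 0.001]
force: [0.2, -1.2, 4.4]
width: 0.108
gripper_force: 25.0
t 4.275 local [ 0.04009017 -0.01916732] 0.04322622991932579 yaw-rel deg -0.04048753406282708 F [ 0.20705534 -1.24034778  4.4360229 ] w 0.1084915870280575 24.999815225601196 j7 -2.118760972412382
units [-0.02810967 -1.20416324  0.00568246]
```

```bash
python3 -m creep '[[0,-0.1,0,0,0],[0,-0.2,0,0,0],[0,-0.25,0,0,0],[0,-0.25,0,0,0],[0,-0.2,0,0,0],[0,-0.08,0,0,0],[0,0,0,0,0],[0,0,0,0,0]]'
python3 go.py .039 .029 .043
```

```text
clock: 5.28
position: [0.5902, 0.11, 0.0432]
ee_rot: [-3.129, 0.274, -0.002]
force: [0.7, 1.5, 4.5]
width: 0.108
gripper_force: 25.0
t 5.275 local [0.04025999 0.02487235] 0.04324027658779517 yaw-rel deg -0.01600419081881369 F [0.65606141 1.49985309 4.5147573 ] w 0.10751412631066981 25.00055730342865 j7 -2.181970409098269
units [-0.03153573 -0.10317569  0.00608564]
```

```bash
python3 -m creep '[[0,-0.05,0,0,0],[0,-0.05,0,0,0],[0,0,0,0,0],[0,0,0,0,0]]'; python3 go.py .039 .029 .043; python3 -m creep '[[0,-0.05,0,0,0],[0,-0.04,0,0,0],[0,0,0,0,0],[0,0,0,0,0]]'; python3 go.py .039 .029 .043
```

```text
clock: 5.78
position: [0.5903, 0.1107, 0.0432]
ee_rot: [3.127, -0.277, -0.0]
force: [-2.5, -7.3, 9.3]
width: 0.104
gripper_force: 25.0
t 5.775 local [0.04026033 0.02557446] 0.043184713696237505 yaw-rel deg -0.13604739619403622 F [-2.53200963 -7.30008683  9.33424233] w 0.10371401627474965 25.003169775009155 j7 -2.18762052683196
units [-0.03171265 -0.08557598  0.00436933]
clock: 6.28
position: [0.5904, 0.1108, 0.0431]
ee_rot: [3.122, -0.28, -0.002]
force: [-4.7, -15.2, 15.8]
width: 0.106
gripper_force: 25.0
t 6.275 local [0.04024045 0.02570729] 0.04311102009854006 yaw-rel deg -0.2630510343012036 F [ -4.72659567 -15.18681052  15.76141628] w 0.10555635608468929 25.017085075378418 j7 -2.192635046650097
units [-0.03138635 -0.08219224  0.00222726]
```

```bash
python3 -m creep '[[0,0,0,0,0.4],[0,0.1,0,0,0.5],[0,0.05,0,0,0.5],[0,0,-0.5,0,0.5],[0,0,-0.8,0,0.5],[-0.4,0.4,-0.3,-1,0.5],[-0.5,0.4,0,-1,0.5],[-0.5,0.3,0,-1,0.5],[0,0,0,-1,0.5],[0,0,0,-1,0.5],[0,0,0,-1,0.5],[0,0,0,-1,0.5]]' 40
python3 -m creep '[[0,0,0,-1,0.5],[0,0,0,-1,0.5],[0,0,0,-1,0.5],[0,0,0,-1,0.5],[0,0,0,-1,0.5],[0,0,0,-1,0.5],[0,0,0,-1,0.5],[0,0,0,-1,0.5],[0,0,0,-1,0.5],[0,0,0,-1,0.5],[0,0,0,-1,0.5],[0,0,0,-1,0.5]]'
python3 -m creep '[[0,0,0,-1,0.5],[0,0,0,-1,0.5],[0,0,0,-1,0.5],[0,0,0,-0.5,0.5],[0,0,0,0,0.5]]'
python3 go.py -.024 -.025 .042
python3 - <<'E'
from h import *
import pickle
for n in ('top','wrist'):
    d=grab(n);pickle.dump(d,open(n+'2.pkl','wb'))
    cv2.imwrite(f'pics/{n}2.png',cv2.convertScaleAbs(d['pixels'],alpha=1.4))
E
```

```text
clock: 7.78
position: [0.5292, 0.0731, 0.1066]
ee_rot: [-3.102, -0.495, 0.0]
force: [-0.7, -0.0, -0.7]
width: 0.498
gripper_force: 0.0
clock: 9.28
position: [0.5292, 0.0731, 0.1066]
ee_rot: [-2.632, -1.714, 0.0]
force: [0.2, 0.9, -0.7]
width: 0.497
gripper_force: 0.0
clock: 9.9
position: [0.5293, 0.0729, 0.1066]
ee_rot: [-2.407, -2.018, 0.0]
force: [-0.6, -0.8, 0.4]
width: 0.495
gripper_force: 0.0
t 9.9 local [-0.0133384  -0.02223083] 0.10660976167560639 yaw-rel deg 89.94456895250237 F [-0.556266   -0.84544126  0.35605802] w 0.49549280179829697 0.0 j7 -0.7851819207676378
units [-0.06979503 -0.26602862  1.615304  ]
```

View pics/wrist2.png

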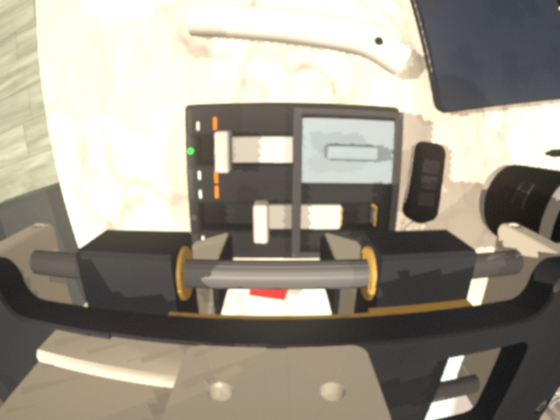

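The cover (centre (348,150)) now lies over the left bay. The right handle is at (261,222), spanning columns 253–269 and rows 201–243. The orange mark is at (216,190).

```bash
python3 - <<'E'
from h import *
from go import R,c
import pickle
d=pickle.load(open('wrist2.pkl','rb'))
for n,u,v,z in[('handle far',261,201,.052),('handle near',261,243,.052),('handle front',253.5,222,.052),('h back',269,222,.052),('mark',216,190,.034),('omark',215.5,123,.034),('rib',352,152,.053),('FL',397,107,.034),('NL',187,107,.034)]:
    p=fish(d,u,v,z);print(n,R.T@(p[:2]-c))
E
```

```text
handle far [-0.02290373 -0.00812344]
handle near [-0.02333983 -0.03837519]
handle front [-0.02826248 -0.02294896]
h back [-0.01761207 -0.02294302]
mark [-0.05679615 -0.00411729]
omark [-0.05572545  0.04467154]
rib [0.03762867 0.02553632]
FL [0.07597393 0.05851887]
NL [-0.07660514  0.05716487]
```

```bash
python3 -m creep '[[-0.04,-0.24,0.2,0,0.36],[0,0,0.5,0,0.36],[0,0,0.5,0,0.36],[0,0,0.3,0,0.36],[0,0,0.1,0,0.36],[0,0,0,0,0.1],[0,0,0,0,0],[0,0,0,0,0],[0,0,0,0,0],[0,0,0,0,0]]' 40
python3 go.py -.052 -.025 .0425
```

```text
clock: 11.25
position: [0.5186, 0.0732, 0.0431]
ee_rot: [-2.406, -2.019, 0.002]
force: [-4.6, 1.0, 5.9]
width: 0.1
gripper_force: 40.0
t 11.25 local [-0.02388452 -0.023823  ] 0.04306435252431362 yaw-rel deg 89.98733326781728 F [-4.64025431  0.97224246  5.91182769] w 0.10035804025464645 40.002105832099915 j7 -0.8650623979006458
units [-0.02957446 -0.70286252  0.0149932 ]
```

```bash
python3 -m creep '[[0,-0.08,0,0,0],[0,-0.14,0,0,0],[0,-0.16,0,0,0],[0,-0.14,0,0,0],[0,-0.1,0,0,0],[0,-0.06,0,0,0],[0,0,0,0,0],[0,0,0,0,0],[0,0,0,0,0]]'
python3 go.py -.0519 -.0238 .0431
python3 - <<'E'
from h import *
import pickle
for n in ('top','wrist','side'):
    d=grab(n);pickle.dump(d,open(n+'3.pkl','wb'))
    cv2.imwrite(f'pics/{n}3.png',cv2.convertScaleAbs(d['pixels'],alpha=1.4))
E
```

```text
clock: 12.38
position: [0.4936, 0.0777, 0.0431]
ee_rot: [2.407, 2.018, 0.002]
force: [5.8, -1.6, -0.2]
width: 0.106
gripper_force: 40.0
t 12.375 local [-0.04933232 -0.02371489] 0.04312573755163905 yaw-rel deg 89.95539561534811 F [ 5.75083084 -1.62107277 -0.19536559] w 0.10643746810168167 40.00283718109131 j7 -0.8965190579806396
units [-0.00217816 -0.06419132  0.00053086]
```

View pics/wrist3.png

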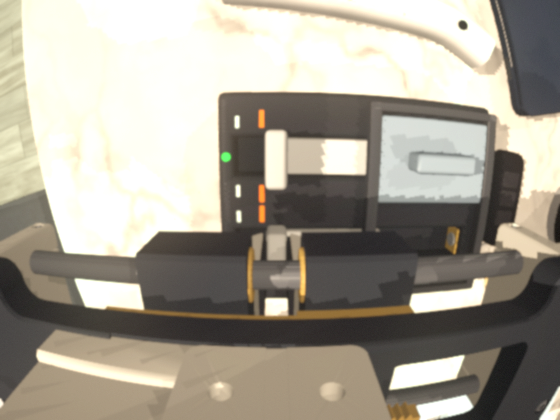

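The gripper holds the right handle and the slide came along (spring pull about 6 N). I have 2.6 mm to go to reach the orange line at column 262.

```bash
python3 -m creep '[[0,-0.04,0,0,0],[0,-0.025,0,0,0],[0,0,0,0,0],[0,0,0,0,0],[0,0,0,0,0]]'
python3 go.py -.0519 -.0238 .0431
python3 - <<'E'
from h import *
import pickle
o=[]
for n,(u,v) in(('side',(275,245)),('top',(290,230))):
    d=grab(n);pickle.dump(d,open(n+'4.pkl','wb'))
    im=cv2.convertScaleAbs(d['pixels'],alpha=1.5)[v-45:v+45,u-60:u+60]
    o.append(cv2.resize(im,None,fx=3.3*2,fy=3.3*2,interpolation=cv2.INTER_CUBIC)[:, :])
im=np.vstack(o);im=cv2.resize(im,(600,900));cv2.imwrite('pics/s4.png',cv2.resize(np.hstack([im[:450],im[450:]]),(800,300)))
cv2.imwrite('pics/s4b.png',o[0][:600,:800])
E
```

```text
clock: 13.15
position: [0.4911, 0.0782, 0.0431]
ee_rot: [2.406, 2.018, 0.003]
force: [5.4, -1.6, 0.2]
width: 0.105
gripper_force: 40.0
t 13.15 local [-0.05181551 -0.02367917] 0.043127264562086556 yaw-rel deg 89.95677323857953 F [ 5.40004626 -1.59916286  0.1705138 ] w 0.10450221308404213 40.0031179189682 j7 -0.8995192596710341
units [-0.00302265 -0.00211114  0.0006758 ]
```

View pics/s4b.png

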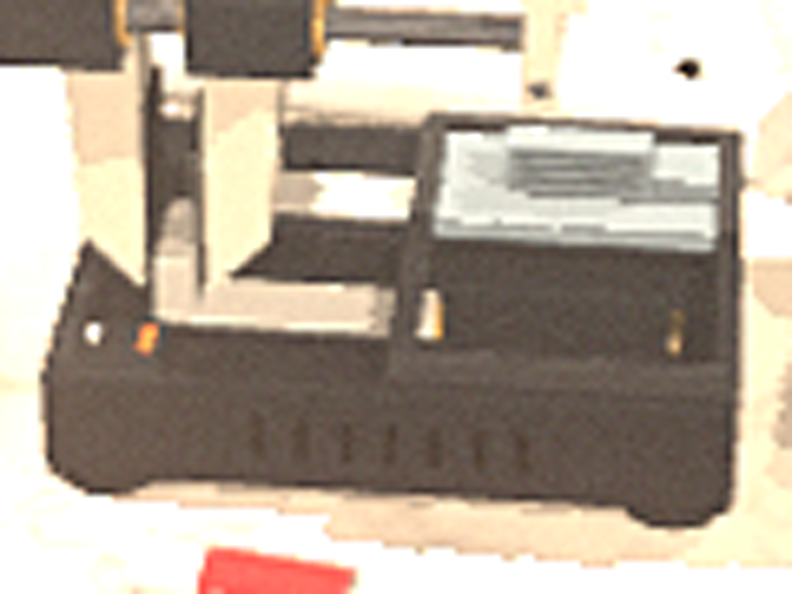

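View pics/s4.png

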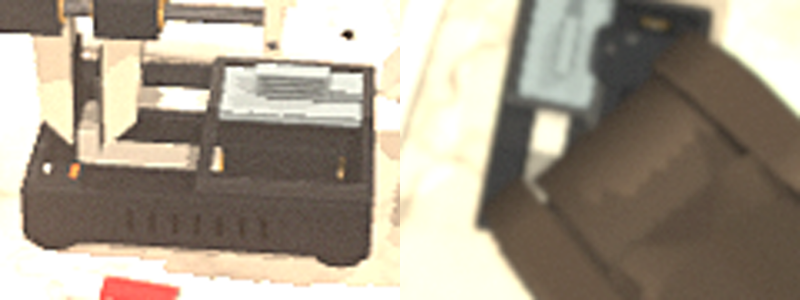

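The side crop shows the cover still home. The handle sits between the fingers, with its front lower edge at about (156,318) beside the orange mark at (147,338).

```bash
python3 - <<'E'
from h import *
from go import R,c
import pickle
d=pickle.load(open('side4.pkl','rb'))
for n,u,v,z in[('front',155,318,.035),('back',198,315,.035),('top front',157,245,.052),('top back',199,245,.052),('mark',147,338,.034),('white',93,333,.034),('NR',48,375,.034),('FR',735,380,.034)]:
    p=world(d,215+u/6.6-.4,200+v/6.6-.4,z);print(n,R.T@(p[:2]-c))
E
python3 go.py -.0519 -.0238 .0431
```

```text
front [-0.0538108  -0.03661052]
back [-0.04416842 -0.03439577]
top front [-0.05361607 -0.03213071]
top back [-0.04408756 -0.03116672]
mark [-0.05467767 -0.04344124]
white [-0.06723032 -0.04264583]
NR [-0.07456725 -0.06031921]
FR [ 0.079131  -0.0470179]
t 13.25 local [-0.05184904 -0.02366599] 0.043142184738831586 yaw-rel deg 89.9596930801361 F [ 5.4595395  -1.54163874  0.28420152] w 0.10245152045141674 40.00317335128784 j7 -0.8995490743293497
units [-0.00335181 -0.00127352  0.00105028]
```

```bash
python3 -m creep '[[0,-0.012,0,0,0],[0,0,0,0,0],[0,0,0,0,0],[0,0,0,0,0]]'
python3 go.py -.0523 -.0238 .0431; python3 -c "
from cell import sign_off
print(sign_off())"
```

```text
clock: 13.75
position: [0.4907, 0.0782, 0.0431]
ee_rot: [2.407, 2.018, 0.003]
force: [6.1, -1.6, -0.4]
width: 0.105
gripper_force: 40.0
t 13.75 local [-0.0522288  -0.02371529] 0.043133977548895266 yaw-rel deg 89.94918196399117 F [ 6.13923551 -1.56697321 -0.35679995] w 0.10470864914515442 40.00372588634491 j7 -0.9001169160268163
units [-0.00211983 -0.00177967  0.00084463]
the job is handed in; nothing more can be done
None
```

I've handed the job in: the cover is home against its stop over the left bay, and the right slide is gripped with its front edge level with the orange mark to within about 1 mm, at 13.8 s of the 43 s limit.

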